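# Sort salvaged furniture fittings into the parts trays

## Task

Sort the five salvaged fittings on the bench into the parts trays: the two casters that still have their wheel go in the blue tray, the two drawer pulls in the yellow tray, and the caster that has lost its wheel in the red scrap tray. Set each one down gently, without dropping it, flat on the floor of its tray's large empty compartment, the casters standing on their plates and the pulls on their feet, and leave nothing lying on top of anything else. Leave the screwdriver and the wax tin where they are.

Things in the scene. Friction and masses are not known exactly. Their poses are not given: they have to be found in the camera images.
- caster_black: Good furniture caster with a black rubber wheel and grey steel fork, wheel upwards. Stands on its plate, 50 (x) by 42 (y), 3 mm thick. Fork of two cheeks 22 wide (x), 27 over their outsides (y), 47 high, with a wheel 40 in diameter, 18 thick, its top 56 up. Grip across the fork, along y, about 34 up; it is rigid, no swivel. 130 g. Origin: centre of the plate's underside; x rolling direction, y axle, z up. Same after half a turn.
- caster_ivory: Good furniture caster with an ivory-white wheel and grey steel fork, wheel upwards. Stands on its plate, 50 (x) by 42 (y), 3 mm thick. Fork of two cheeks 22 wide (x), 27 over their outsides (y), 47 high, with a wheel 40 in diameter, 18 thick, its top 56 up. Grip across the fork, along y, about 34 up; it is rigid, no swivel. 120 g. Origin: centre of the plate's underside; x rolling direction, y axle, z up. Same after half a turn.
- caster_broken: Scrap furniture caster, rust-brown, that has lost its wheel. Stands on its plate, 50 (x) by 42 (y), 3 mm thick. Bare fork: two cheeks 22 wide (x), 3 thick, 27 over their outsides (y), 47 high, an empty gap between. Grip across the fork, along y, about 34 up; it is rigid, no swivel. 70 g. Origin: centre of the plate's underside; x rolling direction, y axle, z up. Same after half a turn.
- pull_brass: Drawer pull of yellow brass, standing on its two feet. Grip bar 86 mm long (x), 10 wide (y), 9 high, its middle 30 above the feet's underside, on 10 mm posts at x=+-38 with round feet 22 in diameter (98 over all). Grip across the bar at its middle, along y. 100 g. Origin: midway between the feet, on their underside; x along the bar, z up. Same after half a turn.
- pull_dark: Drawer pull of dark grey steel, standing on its two feet. Grip bar 86 mm long (x), 10 wide (y), 9 high, its middle 30 above the feet's underside, on 10 mm posts at x=+-38 with round feet 22 in diameter (98 over all). Grip across the bar at its middle, along y. 100 g. Origin: midway between the feet, on their underside; x along the bar, z up. Same after half a turn.
- tray_blue: Fixed open tray of blue plastic, 184 x 168 mm, 30 high, walls 4, floor 3. Large empty compartment 120 (x) by 160 (y) inside; beyond it on the +x side a 24 high divider (middle at x=62) and a 52 mm deep bay filled with a caster lying on its side and two loose wheels (fixed, up to 46 high). Origin: underside, below the centre of the large compartment, whose floor is at z=+3; z up.
- tray_yellow: Fixed open tray of yellow plastic, 184 x 168 mm, 30 high, walls 4, floor 3. Large empty compartment 120 (x) by 160 (y) inside; beyond it on the +x side a 24 high divider (middle at x=62) and a 52 mm deep bay filled with two drawer pulls lying on their sides (fixed, up to 27 high). Origin: underside, below the centre of the large compartment, whose floor is at z=+3; z up.
- tray_red: Fixed open tray of red plastic, 184 x 168 mm, 30 high, walls 4, floor 3. Large empty compartment 120 (x) by 160 (y) inside; beyond it on the +x side a 24 high divider (middle at x=62) and a 52 mm deep bay filled with bent brackets, wire and a lump of tyre (fixed, up to 28 high). Origin: underside, below the centre of the large compartment, whose floor is at z=+3; z up.
- screwdriver: Screwdriver lying loose on the bench beyond the trays, roughly along y, not to be disturbed. Origin: on the bench, below its middle; x along the tool towards the tip.
- wax_tin: Flat round tin of paste wax, green with a brass-coloured lid, 84 mm in diameter and 42 mm high, standing loose on the bench to the left of the trays, not to be disturbed. Origin: centre of its underside.
Not all that is in view belongs to the job. What is shaped like the caster_broken but orange is not meant. Leave any purple look-alike of the caster_ivory alone.

How it is judged:
By the outcome, as a careful person would: the job done as asked, in the order asked, and still so for the second after the job is handed in, with the robot touching nothing.
It also fails if it takes over 125 s, if anything falls off the work surface, if the arm or the gripper's body presses on something with over 40 N, if the wrist force passes 120 N, or if a joint passes its speed limit or range.

## Robot

A 6-joint arm with a two-finger parallel gripper is mounted at the origin on the work surface. World frame = base frame: x ahead of the robot, y to its left, z up, the work surface at z = 0. Lengths are in m, angles in rad, forces in N, time in s.
With the tool pointing down it reaches from about 0.3 to 0.75 m from the base axis. Payload 8.5 kg.
Tool frame: the origin (TCP) lies at the centre of the arm's flange, where the gripper is bolted on; the fingertips stand 166 mm ahead of it and the grasp point (between the pads) lies pinch_z ahead of it (pinch_z is the distance from the TCP to the grasp point, in m); z points along the fingers, y is the line along which they close (so a half turn about z gives the same grasp; the last joint's range is limited). The gripper opens to 88 mm and grips with 3 to 60 N. Pads are 18 mm wide; open, the fingers measure 123 mm over their backs; the gripper's body (75 mm by 187 mm) begins 45 mm behind the grasp point.
Start: joints at [0.918, 0.381, 1.297, -0, 1.464, -0.215], TCP at [0.233, 0.498, 0.405] pointing down, gripper open.
Joint ranges: [-3.11, 3.11], [-0.89, 2.33], [0.22, 2.48], [-1.42, 4.56], [0.17, 2.85], [-2.88, 2.88]. Speed limits (rad/s): [2.39, 2.39, 3.14, 3.14, 3.14, 3.14].

## Interface

Orientations are given as a 3x3 rotation matrix whose columns are the frame's x, y, z axes.
In Python, from plant import get_obs, camera, calibration, job_done, pinch_z gives the robot as it stands. The module is installed in compiled form; this text tells all that it offers.
- The arm moves only by the shell command python3 -m handwheel 'ROWS' [FORCE]. ROWS is JSON, one flat list of numbers, 7 for each row, row after row: the shift along the world's x, y, z in units of 250 mm (1.0 is 250 mm), then the turn, a rotation vector about the world's x, y, z in units of 1.5 rad (1.0 is 1.5 rad), then the gripper's target within -1 to 1 (fully open at 1, half-way at 0, shut at -1). In form: [tx, ty, tz, rx, ry, rz, jaw, tx, ty, tz, rx, ry, rz, jaw, ...]. A call has exactly 10 rows; each row is the pose to reach, as a shift and turn from the pose commanded when the call began; what a row does not reach only later rows make up. A row lasts 1/8 s, in which the tool goes at most 62.5 mm and 10.7 degrees, less where a joint would pass 70% of its speed; a pose out of reach is approached as far as the arm can. A call with a number of a shift or a turn outside -1 to 1 is refused whole. A call with a gripper value outside its range is refused whole. The fingers move at their own pace and stop on an object; FORCE is the grip in N (left out, the last holds). Time passes only in rows, so rows that repeat a pose let the fingers close, or fill a call up. It gives the time, the measured TCP pose, the force, the opening and the grip force at its end, in the units of the state.
- get_obs(): the state, without advancing time (a new reading comes with each control period).
- camera(name): name is "scene" or "top"; returns the picture (400x640x3 uint8, blue, green, red); there is no depth.
- calibration(name): a dict with "intrinsics" (3x3 intrinsics, pixels), "dist" ([k1, k2, p1, p2, k3] as OpenCV has them; the pictures are not rectified), "eye" and "attitude" of the camera in the world. Camera axes: x right, y down, z forward; pixel columns grow to the right and rows downward; lengths in m; the calibration is good to about 2 mm. A picture is of the moment at which its call begins. calibration takes no time and is no camera call.
- job_done(): hands the job in; it is judged then, once.
The state is a dict: "time_s": time; "qpos": joint angles; "qd": joint speeds; "effort": joint torques, N m; "tcp_pos": TCP position; "orientation": TCP orientation; "ft_force": force on the tool from outside, world axes, zero at the start; "wrist_torque": the same for the moment, N m; "finger_gap": finger opening in m; "grip_force": force on a finger pad.
Only numpy, scipy, OpenCV 4.12 (cv2) and the standard library are available. Lean on these libraries where they do the work, as an engineer would, in place of code of your own. Each camera call takes 0.05 s, during which the arm holds its last target. There are 200 camera calls.

## Working session

There is one attempt and no reset: what is moved stays moved. The work goes in short steps, Python scripts to look and compute and a shell command to move; the robot and the scene stay as the last step left them, time stands still between calls to the robot, and variables do not carry over. Pictures are saved under pics/ and viewed, at most 14 in all, crops included, and the job is handed in when it is done.

```bash
mkdir -p pics && python3 - <<'E'
from plant import *
import cv2,numpy as np
np.set_printoptions(precision=4,suppress=True)
o=get_obs();print(o["time_s"],o["tcp_pos"],o["orientation"],o["finger_gap"],pinch_z)
for n in("scene","top"):
    cv2.imwrite(f"pics/{n}0.png",camera(n));c=calibration(n);print(n,c)
E
```

```text
0.0 [0.2331 0.4981 0.4042] [[-0.9057  0.4239 -0.0008]
 [ 0.4239  0.9057 -0.0011]
 [ 0.0003 -0.0014 -1.    ]] 0.0883136520942615 0.1473
scene {'intrinsics': array([[420.7111,   0.    , 318.015 ],
       [  0.    , 420.7111, 197.4412],
       [  0.    ,   0.    ,   1.    ]]), 'dist': array([-0.0315,  0.    ,  0.    ,  0.    ,  0.    ]), 'eye': array([ 0.9011, -0.5362,  0.9734]), 'attitude': array([[ 0.8477,  0.4278, -0.3137],
       [ 0.5303, -0.7   ,  0.4783],
       [-0.015 , -0.5718, -0.8202]])}
top {'intrinsics': array([[396.239 ,   0.    , 324.015 ],
       [  0.    , 396.239 , 194.7695],
       [  0.    ,   0.    ,   1.    ]]), 'dist': array([-0.0688,  0.    ,  0.    ,  0.    ,  0.    ]), 'eye': array([0.3767, 0.0168, 1.1659]), 'attitude': array([[-0.0059, -0.9925,  0.1222],
       [-0.9998,  0.0079,  0.0157],
       [-0.0166, -0.1221, -0.9924]])}
```

View pics/top0.png

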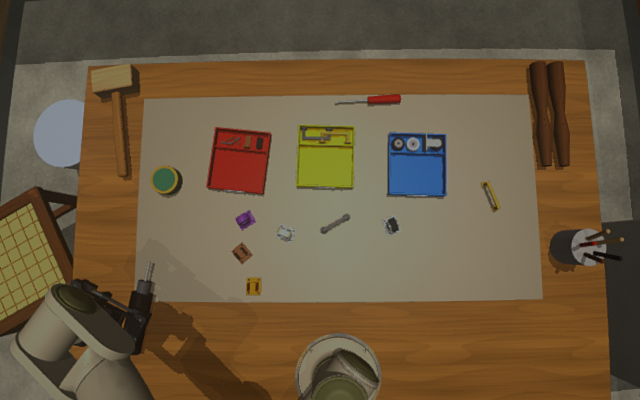

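View pics/scene0.png

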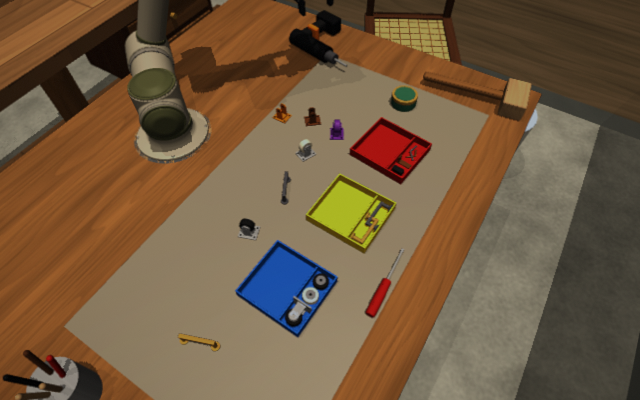

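The top view shows these items:
- Trays: red (240,160), yellow (326,157), blue (417,165).
- Casters that could be confused: ivory (286,232), purple look-alike (245,219), black (391,225), rust-brown without wheel (242,252), orange look-alike (254,286).
- Pulls: dark (335,223), brass (490,195). There are also fixed fittings in the tray bays.

I choose 286,232; 391,225; 335,223; 490,195 and 242,252, and check them in close crops.

```bash
cat > h.py <<'E'
import cv2,numpy as np
from plant import *
np.set_printoptions(precision=4,suppress=True)
def ray2plane(n,px,z):
    c=calibration(n);K,d,R,e=c["intrinsics"],np.array(c["dist"]),c["attitude"],c["eye"]
    u=cv2.undistortPoints(np.array(px,float).reshape(-1,1,2),K,d).reshape(-1,2)
    r=np.c_[u,np.ones(len(u))]@R.T
    return e+r*((np.reshape(z,(-1,1))-e[2])/r[:,2:])
def proj(n,P):
    c=calibration(n);R=c["attitude"].T
    return cv2.projectPoints(np.array(P,float).reshape(-1,1,3),cv2.Rodrigues(R)[0],-R@c["eye"],c["intrinsics"],np.array(c["dist"]))[0].reshape(-1,2)
def crops(im,cs,half=25,s=5,cols=3):
    T=[]
    for x,y in cs:
        t=cv2.resize(im[y-half:y+half,x-half:x+half],None,fx=s,fy=s,interpolation=cv2.INTER_CUBIC)
        t=cv2.convertScaleAbs(t,alpha=1.4)
        for k in range(0,2*half,10):
            cv2.putText(t,str(x-half+k),(k*s,8),0,.3,(0,255,255));cv2.putText(t,str(y-half+k),(0,k*s+4),0,.3,(0,255,255))
            cv2.line(t,(k*s,10),(k*s,16),(0,255,255));cv2.line(t,(22,k*s),(28,k*s),(0,255,255))
        T.append(cv2.copyMakeBorder(t,0,2,0,2,0))
    while len(T)%cols:T.append(T[-1]*0)
    return np.vstack([np.hstack(T[i:i+cols]) for i in range(0,len(T),cols)])
E
python3 - <<'E'
from h import *
im=cv2.imread("pics/top0.png")
cv2.imwrite("pics/c0.png",crops(im,[(286,232),(391,225),(242,252),(335,223),(490,195),(245,219)]))
im=cv2.imread("pics/scene0.png")
cv2.imwrite("pics/c1.png",crops(im,[(306,150),(248,228),(312,117),(286,187),(199,341),(337,130)]))
E
```

```text
(no output)
```

View pics/c0.png

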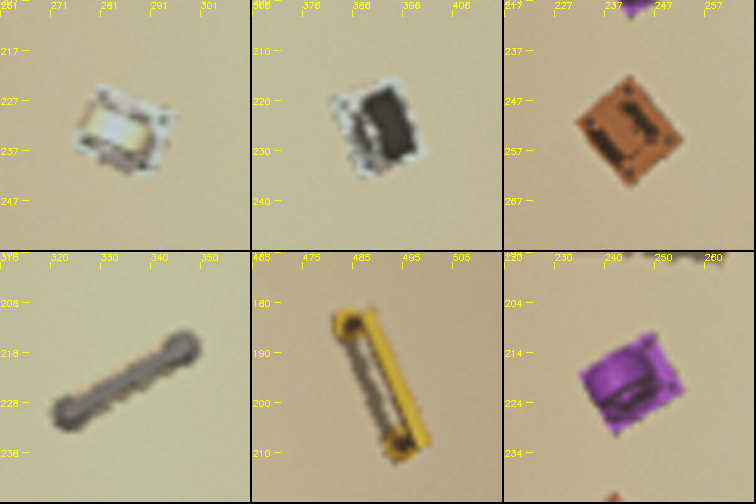

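View pics/c1.png

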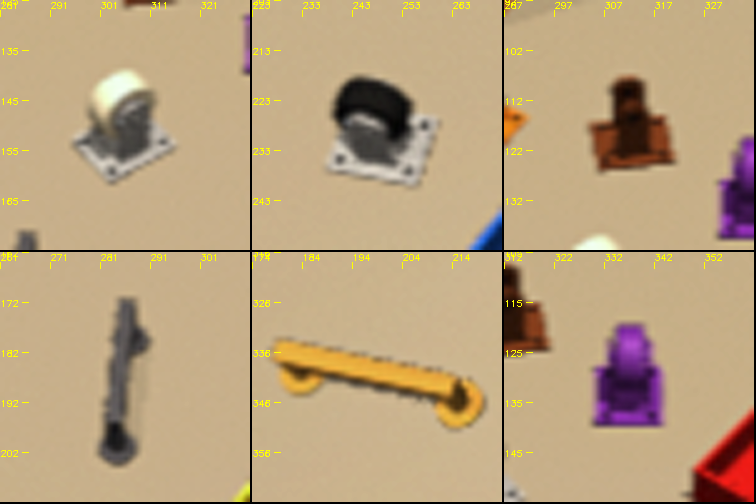

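The choices match their descriptions: ivory and black casters with wheels, the bare rust fork, the dark and brass pulls. Purple is the look-alike to leave. Next are the tray corners and pose fits.

```bash
python3 - <<'E'
from h import *
a=cv2.imread("pics/top0.png");b=cv2.imread("pics/scene0.png")
A=crops(a,[(240,160),(326,157),(417,165)],40,3);A2=crops(b,[(390,150),(350,212),(287,288)],40,3) 
cv2.imwrite("pics/c2.png",np.vstack([crops(a,[(240,160),(326,157),(417,165)],40,3),crops(b,[(390,150),(350,212),(287,288)],50,3)[30:270,:A.shape[1]]][:1]+[]))
def fit(name,L,T,S,zs):
    # L local pts; T,S dict idx->pixel
    from scipy.optimize import least_squares
    L=np.array(L,float)
    def W(p):
        c,s=np.cos(p[2]),np.sin(p[2]);return np.c_[L[:,0]*c-L[:,1]*s+p[0],L[:,0]*s+L[:,1]*c+p[1],np.full(len(L),zs)]
    def f(p):
        w=W(p);return np.concatenate([(proj(n,w[list(D)])-np.array(list(D.values()))).ravel() for n,D in(("top",T),("scene",S)) if D])
    c=ray2plane("top",list(T.values()),zs).mean(0)
    best=min((least_squares(f,[c[0],c[1],y]) for y in np.arange(0,6.28,.7)),key=lambda r:r.cost)
    print(name,best.x[:2],"yaw",np.degrees(best.x[2])%180,"rms",np.sqrt(2*best.cost/len(best.fun)),"top",np.abs(best.fun[:2*len(T)]).max())
P=[(.025,.021),(-.025,.021),(-.025,-.021),(.025,-.021)]
# corners in image cw starting so that edge 0-1 is along rolling direction
def cast(n,t,s):
    for k,lab in((1,"ccw"),(-1,"cw")):
        pass
    for rot in(0,1):
        Q=[P[(i+rot)%4] for i in range(4)]
        fit(n+str(rot),Q,dict(enumerate(t)),s,.003)
# top cw in image = cw in world seen from above
def cw(t): return [t[0],t[3],t[2],t[1]]  # to ccw
cast("ivory",cw([(280.6,224),(296,228),(291,243),(276,238)]),{})
cast("black",cw([(381.6,219.6),(395.6,215.6),(401.2,231.4),(389.2,236)]),{})
cast("rust",cw([(231.2,251.4),(241.8,242),(253,255),(242.2,264.4)]),{})
F=[(.038,0),(-.038,0)]
fit("dark",F,{0:(324,230),1:(346.6,217.2)},{0:(284.4,201),1:(288.6,180)},.003)
fit("brass",F,{0:(484.6,184.6),1:(495,208.2)},{0:(183.6,340.6),1:(215.6,346.2)},.003)
for n,D in(("ivory sc",[(295.6,153.6),(303.4,161.4),(316.4,153.6)]),("black sc",[(238.2,236.6),(256.2,240.2),(260.2,227)]),("rust sc",[(304.2,117.4),(306.2,126.4),(321.2,124.4)])):
    w=ray2plane("scene",D,.003);print(n,w[:,:2].tolist(),"mid of diag",(w[0]+w[2])[:2]/2,"sides",np.linalg.norm(w[1]-w[0]),np.linalg.norm(w[2]-w[1]),"dir01",np.degrees(np.arctan2(*(w[1]-w[0])[1::-1]))%180)
E
```

```text
ivory0 [0.4072 0.1476] yaw 162.5560190754471 rms 0.896410130764436 top 1.2896787560902112
ivory1 [0.4071 0.1476] yaw 72.64699734139512 rms 0.5443854862875375 top 0.8768097568149074
black0 [ 0.4272 -0.1631] yaw 19.696341599508855 rms 0.48646971044807685 top 0.9192456958573985
black1 [ 0.4272 -0.1631] yaw 109.51934324386536 rms 1.622852967463845 top 2.7112240280671926
rust0 [0.3495 0.2763] yaw 41.30733749368164 rms 0.09299517927878141 top 0.1629351172546194
rust1 [0.3494 0.2762] yaw 131.09173893956037 rms 1.4504032086937664 top 2.1133300974033773Traceback (most recent call last):
  File "<stdin>", line 30, in <module>
  File "<stdin>", line 14, in fit
  File "<stdin>", line 14, in <genexpr>
    return func(*args, **kwargs)
    result = trf(vector_fun.fun, vector_fun.jac, x0, f0, J0, lb, ub, ftol, xtol,
                 gtol, max_nfev, x_scale, loss_function, tr_solver,
                 tr_options.copy(), verbose, callback=callback_wrapped)
    return trf_no_bounds(
        fun, jac, x0, f0, J0, ftol, xtol, gtol, max_nfev, x_scale,
        loss_function, tr_solver, tr_options, verbose, 
[... 524 characters left out ...]
                   use_one_sided, method,
                             ^^^^^^^^^^^^^^^^^^^^^^
                             mf)
                             ^^^
    df = [f_eval - f0 for f_eval in f_evals]
                                    ^^^^^^^
    f = np.atleast_1d(self.fun(x, *self.args, **self.kwargs))
                      ~~~~~~~~^^^^^^^^^^^^^^^^^^^^^^^^^^^^^^
    return np.atleast_1d(self.fun(x))
                         ~~~~~~~~^^^
    return self.f(x, *self.args, **self.kwargs)
           ~~~~~~^^^^^^^^^^^^^^^^^^^^^^^^^^^^^^
  File "<stdin>", line 12, in f
  File "h.py", line 10, in proj
    c=calibration(n);R=c["attitude"].T
ValueError: time passes only in moves, steps and waits
```

View pics/c2.png

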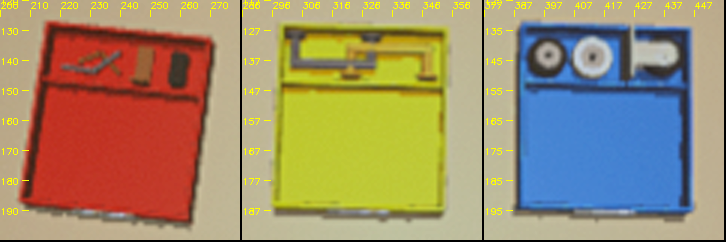

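```bash
sed -i 's/^from plant import \*/from plant import *\nimport plant,functools\ncalibration=functools.lru_cache(plant.calibration)/' h.py && cat >> h.py <<'E'
def fit(name,L,T,S,zs):
    from scipy.optimize import least_squares
    L=np.array(L,float)
    def W(p):
        c,s=np.cos(p[2]),np.sin(p[2]);return np.c_[L[:,0]*c-L[:,1]*s+p[0],L[:,0]*s+L[:,1]*c+p[1],np.full(len(L),zs)]
    def f(p):
        w=W(p);return np.concatenate([(proj(n,w[list(D)])-np.array(list(D.values()))).ravel() for n,D in(("top",T),("scene",S)) if D])
    n="top" if T else "scene"
    c=ray2plane(n,list((T or S).values()),zs).mean(0)
    b=min((least_squares(f,[c[0],c[1],y]) for y in np.arange(0,6.28,.7)),key=lambda r:r.cost)
    print(name,b.x[:2],"yaw %.1f rms %.2f"%(np.degrees(b.x[2])%360,np.sqrt(2*b.cost/len(b.fun))))
E
python3 - <<'E'
from h import *
F=[(.038,0),(-.038,0)]
for n,t,s in(("dark",{0:(324,230),1:(346.6,217.2)},{0:(288.6,180),1:(284.4,201)}),("brass",{0:(484.6,184.6),1:(495,208.2)},{1:(183.6,340.6),0:(215.6,346.2)})):
    fit(n,F,t,s,.003);fit(n+" top",F,t,{},.003);fit(n+" sc",F,{},s,.003)
C=[(.12,.084),(.12,-.084),(-.064,-.084),(-.064,.084)]
for n,t in(("red",[(215.7,127),(271,132.7),(263.3,194),(206.7,186.7)]),("yellow",[(299,125.3),(355.3,126),(353,187.7),(296.3,187.7)]),("blue",[(388.3,132.7),(445.7,134),(446.3,195),(388.3,194.3)])):
    fit(n,C,dict(enumerate(t)),{},.03)
for n,D in(("ivory sc",[(295.6,153.6),(303.4,161.4),(316.4,153.6)]),("black sc",[(238.2,236.6),(256.2,240.2),(260.2,227)]),("rust sc",[(304.2,117.4),(306.2,126.4),(321.2,124.4)])):
    w=ray2plane("scene",D,.003);print(n,"mid",(w[0]+w[2])[:2]/2,"sides",np.linalg.norm(w[1]-w[0]),np.linalg.norm(w[2]-w[1]),"dir01",np.degrees(np.arctan2(*(w[1]-w[0])[1::-1]))%180)
E
```

```text
dark [0.4372 0.0035] yaw 117.3 rms 0.77
dark top [0.4345 0.0026] yaw 119.1 rms 0.02
dark sc [0.4402 0.0039] yaw 115.3 rms 0.18
brass [ 0.5131 -0.4567] yaw 22.2 rms 0.49
brass top [ 0.5112 -0.4575] yaw 21.2 rms 0.00
brass sc [ 0.5145 -0.4564] yaw 22.7 rms 0.11
red [0.5945 0.2876] yaw 353.1 rms 0.33
yellow [0.6018 0.0296] yaw 358.1 rms 0.61
blue [ 0.5779 -0.237 ] yaw 358.3 rms 0.30
ivory sc mid [0.4128 0.1481] sides 0.03943382087851771 0.04921388847889002 dir01 160.1172860054036
black sc mid [ 0.4325 -0.1609] sides 0.050128310673353334 0.04105205412479245 dir01 19.089657816258555
rust sc mid [0.3555 0.2758] sides 0.041215674974740754 0.048611918648859255 dir01 132.0382571639761
```

```bash
python3 -m handwheel '[0.035,-0.05,-0.01,0,0,-0.05,0.5, 0.106,-0.15,-0.03,0,0,-0.145,0.5, 0.19,-0.27,-0.05,0,0,-0.26,0.5, 0.276,-0.39,-0.08,0,0,-0.38,0.5, 0.36,-0.51,-0.1,0,0,-0.5,0.5, 0.446,-0.63,-0.13,0,0,-0.61,0.5, 0.53,-0.75,-0.15,0,0,-0.73,0.5, 0.616,-0.87,-0.17,0,0,-0.84,0.5, 0.68,-0.96,-0.19,0,0,-0.93,0.5, 0.708,-1,-0.2,0,0,-0.97,0.5]' 25
```

```text
time_s: 1.35
tcp_pos: [0.4108, 0.2472, 0.3543]
orientation: [[0.32, 0.948, -0.001], [0.948, -0.32, -0.0], [-0.0, -0.001, -1.0]]
ft_force: [-0.5, 0.1, 1.0]
finger_gap: 0.0663
grip_force: 0.0
```

```bash
python3 -m handwheel '[0,-0.08,0,0,0,0,0.5, 0,-0.2,0,0,0,0,0.5, 0,-0.32,-0.05,0,0,0,0.5, 0,-0.39,-0.15,0,0,0,0.5, 0,-0.397,-0.28,0,0,0,0.5, 0,-0.397,-0.41,0,0,0,0.5, 0,-0.397,-0.53,0,0,0,0.5, 0,-0.397,-0.63,0,0,0,0.5, 0,-0.397,-0.691,0,0,0,0.5, 0,-0.397,-0.691,0,0,0,0.5]' 25
python3 - <<'E'
from h import *
time=0
a=camera("top");b=camera("scene")
cv2.imwrite("pics/g1.png",crops(b,[(306,150)],50,6,1))
E
```

```text
time_s: 2.6
tcp_pos: [0.4099, 0.1493, 0.1814]
orientation: [[0.315, 0.949, -0.002], [0.949, -0.315, -0.0], [-0.001, -0.002, -1.0]]
ft_force: [0.6, 0.4, 0.3]
finger_gap: 0.0662
grip_force: 0.0
```

View pics/g1.png

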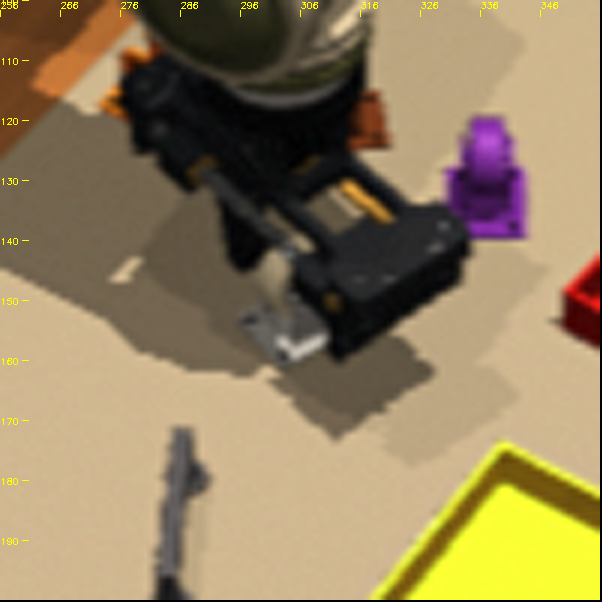

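The fingers straddle the ivory caster (plate at about 295–316, 150–160). Closing and lifting.

```bash
python3 -m handwheel '[0,0,0,0,0,0,-1, 0,0,0,0,0,0,-1, 0,0,0,0,0,0,-1, 0,0,0,0,0,0,-1, 0,0,0,0,0,0,-1, 0,0,0,0,0,0,-1, 0,0,0.06,0,0,0,-1, 0,0,0.18,0,0,0,-1, 0,0,0.32,0,0,0,-1, 0,0,0.42,0,0,0,-1]' 25
```

```text
time_s: 3.95
tcp_pos: [0.4101, 0.1488, 0.2882]
orientation: [[0.316, 0.949, 0.001], [0.949, -0.316, 0.0], [0.0, 0.001, -1.0]]
ft_force: [0.1, -0.3, -0.3]
finger_gap: 0.0272
grip_force: 24.4
```

```bash
python3 -m handwheel '[0.016,-0.04,0.01,0,0,0.005,-1, 0.05,-0.13,0.02,0,0,0.015,-1, 0.1,-0.25,0.02,0,0,0.03,-1, 0.15,-0.37,0.02,0,0,0.045,-1, 0.2,-0.49,0.02,0,0,0.06,-1, 0.25,-0.61,0.02,0,0,0.075,-1, 0.3,-0.73,0.02,0,0,0.09,-1, 0.34,-0.85,0.02,0,0,0.1,-1, 0.38,-0.95,0.02,0,0,0.11,-1, 0.4,-1,0.02,0,0,0.113,-1]' && python3 -m handwheel '[0.02,-0.05,0,0,0,0.01,-1, 0.07,-0.16,0,0,0,0.03,-1, 0.12,-0.3,0,0,0,0.05,-1, 0.17,-0.44,0,0,0,0.06,-1, 0.22,-0.57,0,0,0,0.07,-1, 0.26,-0.66,0,0,0,0.079,-1, 0.275,-0.694,0,0,0,0.079,-1, 0.275,-0.694,0,0,0,0.079,-1, 0.275,-0.694,-0.08,0,0,0.079,-1, 0.275,-0.694,-0.16,0,0,0.079,-1]'
python3 - <<'E'
from h import *
b=camera("scene");a=camera("top")
cv2.imwrite("pics/p1.png",np.hstack([crops(b,[(287,278)],50,4,1),crops(a,[(420,170)],50,4,1)])[:,:800])
E
```

```text
time_s: 5.2
tcp_pos: [0.5103, -0.1028, 0.2905]
orientation: [[0.153, 0.988, -0.002], [0.988, -0.153, 0.001], [0.0, -0.002, -1.0]]
ft_force: [-0.8, -0.9, -1.7]
finger_gap: 0.027
grip_force: 24.4
time_s: 6.45
tcp_pos: [0.5787, -0.2734, 0.2518]
orientation: [[0.033, 0.999, 0.0], [0.999, -0.033, 0.0], [0.0, 0.0, -1.0]]
ft_force: [-0.3, 0.6, -1.5]
finger_gap: 0.0271
grip_force: 24.4
```

View pics/p1.png

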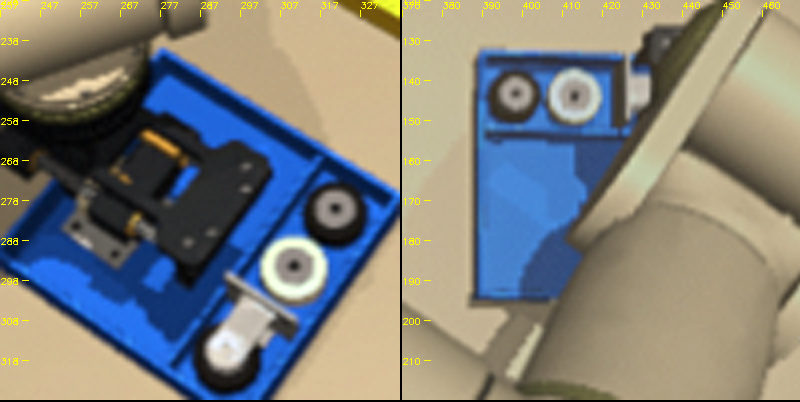

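In the scene crop the ivory caster hangs inside the empty compartment (plate about 253–268, 277–295), clear of the walls and divider. I'll lower it now.

```bash
python3 -m handwheel '[0,0,-0.05,0,0,0,-1, 0,0,-0.12,0,0,0,-1, 0,0,-0.18,0,0,0,-1, 0,0,-0.22,0,0,0,-1, 0,0,-0.245,0,0,0,-1, 0,0,-0.255,0,0,0,-1, 0,0,-0.261,0,0,0,-1, 0,0,-0.264,0,0,0,-1, 0,0,-0.264,0,0,0,-1, 0,0,-0.264,0,0,0,-1]'
```

```text
time_s: 7.8
tcp_pos: [0.5789, -0.2747, 0.1862]
orientation: [[0.034, 0.999, 0.0], [0.999, -0.034, -0.0], [-0.0, 0.0, -1.0]]
ft_force: [0.0, -0.3, -1.4]
finger_gap: 0.0272
grip_force: 24.4
```

```bash
python3 -m handwheel '[0,0,-0.001,0,0,0,-1, 0,0,-0.002,0,0,0,-1, 0,0,-0.003,0,0,0,-1, 0,0,-0.004,0,0,0,-1, 0,0,-0.005,0,0,0,-1, 0,0,-0.006,0,0,0,-1, 0,0,-0.007,0,0,0,-1, 0,0,-0.008,0,0,0,-1, 0,0,-0.008,0,0,0,-1, 0,0,-0.008,0,0,0,-1]'
```

```text
time_s: 9.05
tcp_pos: [0.5789, -0.2746, 0.1851]
orientation: [[0.034, 0.999, 0.001], [0.999, -0.034, -0.001], [-0.001, 0.001, -1.0]]
ft_force: [-3.6, 2.3, 9.8]
finger_gap: 0.0275
grip_force: 24.5
```

Contact reads about 10 N, so I release and lift.

```bash
python3 -m handwheel '[0,0,0,0,0,0,-0.3, 0,0,0,0,0,0,-0.1, 0,0,0,0,0,0,0, 0,0,0,0,0,0,0, 0,0,0.04,0,0,0,0, 0,0,0.12,0,0,0,0, 0,0,0.22,0,0,0,0, 0,0,0.32,0,0,0,0, 0,0,0.4,0,0,0,0, 0,0,0.44,0,0,0,0]'
```

```text
time_s: 10.3
tcp_pos: [0.5789, -0.2746, 0.2957]
orientation: [[0.034, 0.999, 0.002], [0.999, -0.034, -0.001], [-0.001, 0.002, -1.0]]
ft_force: [-0.1, 0.3, -0.5]
finger_gap: 0.0443
grip_force: 0.0
```

```bash
python3 -m handwheel '[-0.03,0.02,0,0,0,-0.05,0, -0.1,0.07,0,0,0,-0.15,0, -0.18,0.13,0,0,0,-0.26,0.5, -0.26,0.19,0,0,0,-0.37,0.5, -0.34,0.26,0,0,0,-0.48,0.5, -0.42,0.32,0,0,0,-0.59,0.5, -0.5,0.38,0,0,0,-0.69,0.5, -0.56,0.43,0,0,0,-0.76,0.5, -0.596,0.45,0,0,0,-0.799,0.5, -0.596,0.45,0,0,0,-0.799,0.5]' && python3 -m handwheel '[0,0,-0.05,0,0,0,0.5, 0,0,-0.16,0,0,0,0.5, 0,0,-0.28,0,0,0,0.5, 0,0,-0.38,0,0,0,0.5, 0,0,-0.44,0,0,0,0.5, 0,0,-0.454,0,0,0,0.5, 0,0,-0.454,0,0,0,-1, 0,0,-0.454,0,0,0,-1, 0,0,-0.454,0,0,0,-1, 0,0,-0.454,0,0,0,-1]' 25
```

```text
time_s: 11.55
tcp_pos: [0.4296, -0.1619, 0.2941]
orientation: [[0.943, 0.332, -0.0], [0.332, -0.943, 0.0], [-0.0, -0.0, -1.0]]
ft_force: [-1.4, 0.1, 0.4]
finger_gap: 0.0661
grip_force: 0.0
time_s: 12.8
tcp_pos: [0.4299, -0.1621, 0.1808]
orientation: [[0.943, 0.332, 0.0], [0.332, -0.943, -0.0], [0.0, 0.0, -1.0]]
ft_force: [-0.8, 2.1, 1.7]
finger_gap: 0.0286
grip_force: 1.0
```

```bash
python3 -m handwheel '[0,0,0,0,0,0,-1, 0,0,0,0,0,0,-1, 0,0,0.05,0,0,0,-1, 0,0,0.16,0,0,0,-1, 0,0,0.28,0,0,0,-1, 0,0,0.38,0,0,0.02,-1, 0.02,0,0.42,0,0,0.08,-1, 0.06,-0.01,0.44,0,0,0.16,-1, 0.12,-0.03,0.44,0,0,0.24,-1, 0.18,-0.045,0.44,0,0,0.32,-1]' && python3 -m handwheel '[0.06,-0.015,0,0,0,0.08,-1, 0.13,-0.03,0,0,0,0.16,-1, 0.2,-0.05,0,0,0,0.25,-1, 0.27,-0.065,0,0,0,0.33,-1, 0.34,-0.08,0,0,0,0.41,-1, 0.4,-0.098,0,0,0,0.46,-1, 0.426,-0.103,0,0,0,0.479,-1, 0.426,-0.103,-0.04,0,0,0.479,-1, 0.426,-0.103,-0.12,0,0,0.479,-1, 0.426,-0.103,-0.18,0,0,0.479,-1]'
```

```text
time_s: 14.05
tcp_pos: [0.4752, -0.1735, 0.2912]
orientation: [[0.681, 0.733, 0.0], [0.733, -0.681, -0.0], [-0.0, 0.001, -1.0]]
ft_force: [0.2, 0.9, -1.5]
finger_gap: 0.0267
grip_force: 25.0
time_s: 15.3
tcp_pos: [0.5808, -0.1989, 0.2443]
orientation: [[0.035, 0.999, -0.001], [0.999, -0.035, 0.001], [0.001, -0.001, -1.0]]
ft_force: [-0.1, -0.3, -0.2]
finger_gap: 0.0265
grip_force: 25.0
```

```bash
python3 -m handwheel '[0,0,-0.05,0,0,0,-1, 0,0,-0.1,0,0,0,-1, 0,0,-0.15,0,0,0,-1, 0,0,-0.19,0,0,0,-1, 0,0,-0.215,0,0,0,-1, 0,0,-0.228,0,0,0,-1, 0,0,-0.233,0,0,0,-1, 0,0,-0.236,0,0,0,-1, 0,0,-0.238,0,0,0,-1, 0,0,-0.238,0,0,0,-1]'; python3 -m handwheel '[0,0,-0.001,0,0,0,-1, 0,0,-0.002,0,0,0,-1, 0,0,-0.003,0,0,0,-1, 0,0,-0.004,0,0,0,-1, 0,0,-0.005,0,0,0,-1, 0,0,-0.006,0,0,0,-1, 0,0,-0.006,0,0,0,-1, 0,0,-0.006,0,0,0,-1, 0,0,-0.006,0,0,0,-1, 0,0,-0.006,0,0,0,-1]'
```

```text
time_s: 16.55
tcp_pos: [0.5814, -0.1991, 0.1861]
orientation: [[0.034, 0.999, 0.0], [0.999, -0.034, -0.0], [-0.0, 0.0, -1.0]]
ft_force: [-0.2, -0.7, -1.4]
finger_gap: 0.0267
grip_force: 25.0
time_s: 17.8
tcp_pos: [0.5814, -0.1991, 0.1845]
orientation: [[0.034, 0.999, 0.0], [0.999, -0.034, -0.0], [-0.0, 0.0, -1.0]]
ft_force: [-0.0, -0.1, -2.0]
finger_gap: 0.0269
grip_force: 25.0
```

```bash
python3 -m handwheel '[0,0,-0.001,0,0,0,-1, 0,0,-0.002,0,0,0,-1, 0,0,-0.003,0,0,0,-1, 0,0,-0.003,0,0,0,-1, 0,0,-0.004,0,0,0,-1, 0,0,-0.004,0,0,0,-1, 0,0,-0.005,0,0,0,-1, 0,0,-0.005,0,0,0,-1, 0,0,-0.005,0,0,0,-1, 0,0,-0.005,0,0,0,-1]'
```

```text
time_s: 19.05
tcp_pos: [0.5814, -0.1991, 0.1838]
orientation: [[0.034, 0.999, 0.0], [0.999, -0.034, -0.0], [-0.0, 0.0, -1.0]]
ft_force: [-2.8, 0.5, 5.5]
finger_gap: 0.0269
grip_force: 25.0
```

Light contact (5.5 N). Releasing, lifting, and moving to the dark pull.

```bash
python3 -m handwheel '[0,0,0,0,0,0,-0.3, 0,0,0,0,0,0,-0.1, 0,0,0,0,0,0,0, 0,0,0,0,0,0,0, 0,0,0.04,0,0,0,0, 0,0,0.12,0,0,0,0, 0,0,0.22,0,0,0,0, 0,0,0.32,0,0,0,0, 0,0,0.4,0,0,0,0, 0,0,0.44,0,0,0,0]' && python3 -m handwheel '[-0.03,0.04,0,0,0,0.01,0, -0.09,0.12,0,0,0,0.05,0, -0.16,0.23,0,0,0,0.1,0, -0.24,0.34,0,0,0,0.14,0, -0.32,0.45,0,0,0,0.19,0, -0.4,0.56,0,0,0,0.24,0, -0.47,0.66,0,0,0,0.28,0, -0.54,0.76,0,0,0,0.32,0, -0.576,0.81,0,0,0,0.341,0, -0.576,0.81,0,0,0,0.341,0]'
python3 - <<'E'
from h import *
b=camera("scene");a=camera("top")
cv2.imwrite("pics/p2.png",np.hstack([crops(b,[(272,262)],55,4,1)[:,:],crops(a,[(400,180)],45,4,1)[:,:]] if 0 else [crops(b,[(282,240)],80,5,1)[:600,:]]))
E
```

```text
time_s: 20.3
tcp_pos: [0.5814, -0.1991, 0.2949]
orientation: [[0.034, 0.999, 0.002], [0.999, -0.034, -0.001], [-0.001, 0.002, -1.0]]
ft_force: [0.1, -0.1, 0.0]
finger_gap: 0.0439
grip_force: 0.0
time_s: 21.55
tcp_pos: [0.437, 0.0039, 0.2931]
orientation: [[-0.46, 0.888, -0.0], [0.888, 0.46, 0.0], [0.0, -0.0, -1.0]]
ft_force: [0.6, -0.6, 0.9]
finger_gap: 0.0446
grip_force: 0.0
```

View pics/p2.png

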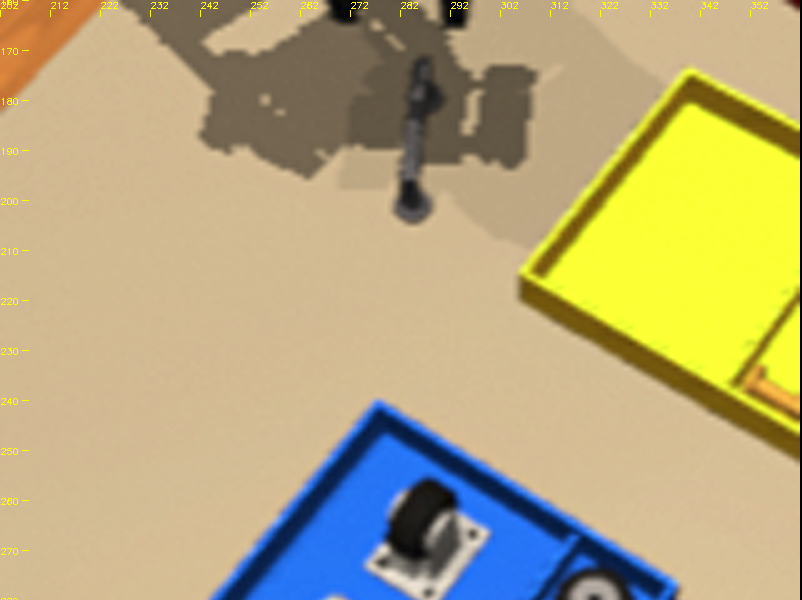

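The black caster stands upright in the blue tray (about 287, 264), with the top of the ivory wheel just visible at the crop's lower edge. The dark pull at (284,187) lies between the finger positions. Grasping it.

```bash
python3 -m handwheel '[0,0,-0.05,0,0,0,0, 0,0,-0.16,0,0,0,0, 0,0,-0.28,0,0,0,0, 0,0,-0.38,0,0,0,0, 0,0,-0.44,0,0,0,0, 0,0,-0.463,0,0,0,0, 0,0,-0.463,0,0,0,-1, 0,0,-0.463,0,0,0,-1, 0,0,-0.463,0,0,0,-1, 0,0,-0.463,0,0,0,-1]' 25
```

```text
time_s: 22.9
tcp_pos: [0.4374, 0.0034, 0.1778]
orientation: [[-0.46, 0.888, 0.001], [0.888, 0.46, -0.0], [-0.0, 0.0, -1.0]]
ft_force: [-0.2, -0.2, 1.5]
finger_gap: 0.0097
grip_force: 24.9
```

```bash
python3 -m handwheel '[0,0,0,0,0,0,-1, 0,0,0.04,0,0,0,-1, 0,0,0.14,0,0,0,-1, 0,0,0.26,0,0,0,-1, 0,0,0.36,0,0,0.02,-1, 0.03,0.01,0.42,0,0,0.07,-1, 0.08,0.03,0.44,0,0,0.14,-1, 0.15,0.06,0.44,0,0,0.21,-1, 0.22,0.085,0.44,0,0,0.29,-1, 0.28,0.11,0.44,0,0,0.36,-1]' && python3 - <<'E'
from h import *
w=ray2plane("scene",[(339.6,173.6),(305.6,214.6)],.03);print(w,np.linalg.norm(w[0]-w[1]))
d=w[0]-w[1];u=d/np.linalg.norm(d);x=np.array([u[1],-u[0],0]);print("yaw",np.degrees(np.arctan2(x[1],x[0])),"origin",w.mean(0)+.064*x)
E
```

```text
time_s: 24.15
tcp_pos: [0.5078, 0.0312, 0.288]
orientation: [[-0.853, 0.522, 0.0], [0.522, 0.853, -0.0], [-0.0, 0.0, -1.0]]
ft_force: [-0.2, -0.4, -1.2]
finger_gap: 0.0094
grip_force: 24.9
[[ 0.5488  0.116   0.03  ]
 [ 0.5416 -0.0505  0.03  ]] 0.16663632118299415
yaw -2.485119615493092 origin [0.6091 0.03   0.03  ]
```

```bash
python3 -m handwheel '[0.06,0.025,0,0,0,0.06,-1, 0.13,0.05,0,0,0,0.12,-1, 0.2,0.075,0,0,0,0.18,-1, 0.27,0.1,0,0,0,0.24,-1, 0.34,0.125,0,0,0,0.29,-1, 0.385,0.14,0,0,0,0.33,-1, 0.4,0.148,0,0,0,0.34,-1, 0.4,0.148,-0.04,0,0,0.34,-1, 0.4,0.148,-0.11,0,0,0.34,-1, 0.4,0.148,-0.16,0,0,0.34,-1]' && python3 - <<'E'
from h import *
b=camera("scene")
cv2.imwrite("pics/p3.png",crops(b,[(345,205)],55,5,1))
E
```

```text
time_s: 25.4
tcp_pos: [0.6069, 0.0678, 0.2463]
orientation: [[-0.999, 0.044, -0.002], [0.044, 0.999, 0.0], [0.002, 0.0, -1.0]]
ft_force: [-0.0, -0.2, -0.9]
finger_gap: 0.0095
grip_force: 24.9
```

View pics/p3.png

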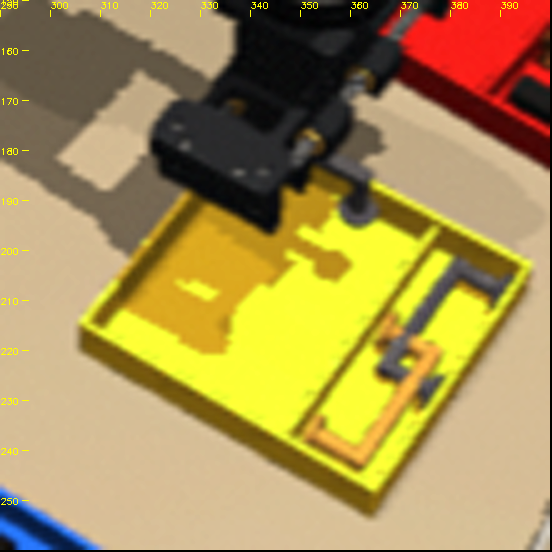

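```bash
python3 - <<'E'
from h import *
print(ray2plane("scene",[(361.2,192.2),(376.6,195.6),(349.6,236)],[.071,.024,.024]))
E
```

```text
[[ 0.6441  0.0636  0.071 ]
 [ 0.6724  0.1068  0.024 ]
 [ 0.672  -0.043   0.024 ]]
```

The foot in this picture (361,192) is about 28 mm short of the divider's middle, so it clears by about 15 mm. Lowering.

```bash
python3 -m handwheel '[0,0,-0.05,0,0,0,-1, 0,0,-0.1,0,0,0,-1, 0,0,-0.16,0,0,0,-1, 0,0,-0.21,0,0,0,-1, 0,0,-0.24,0,0,0,-1, 0,0,-0.252,0,0,0,-1, 0,0,-0.257,0,0,0,-1, 0,0,-0.26,0,0,0,-1, 0,0,-0.26,0,0,0,-1, 0,0,-0.26,0,0,0,-1]'; python3 -m handwheel '[0,0,-0.001,0,0,0,-1, 0,0,-0.002,0,0,0,-1, 0,0,-0.003,0,0,0,-1, 0,0,-0.004,0,0,0,-1, 0,0,-0.005,0,0,0,-1, 0,0,-0.006,0,0,0,-1, 0,0,-0.006,0,0,0,-1, 0,0,-0.006,0,0,0,-1, 0,0,-0.006,0,0,0,-1, 0,0,-0.006,0,0,0,-1]'
```

```text
time_s: 26.7
tcp_pos: [0.6074, 0.0679, 0.1827]
orientation: [[-0.999, 0.043, 0.0], [0.043, 0.999, -0.0], [-0.0, -0.0, -1.0]]
ft_force: [-0.8, 0.1, -1.0]
finger_gap: 0.0095
grip_force: 24.9
time_s: 27.95
tcp_pos: [0.6074, 0.0679, 0.181]
orientation: [[-0.999, 0.043, -0.0], [0.043, 0.999, -0.0], [0.0, -0.0, -1.0]]
ft_force: [-0.5, 0.6, -0.6]
finger_gap: 0.009
grip_force: 24.9
```

```bash
python3 -m handwheel '[0,0,-0.001,0,0,0,-1, 0,0,-0.002,0,0,0,-1, 0,0,-0.002,0,0,0,-1, 0,0,-0.003,0,0,0,-1, 0,0,-0.003,0,0,0,-1, 0,0,-0.004,0,0,0,-1, 0,0,-0.004,0,0,0,-1, 0,0,-0.004,0,0,0,-1, 0,0,-0.004,0,0,0,-1, 0,0,-0.004,0,0,0,-1]'
```

```text
time_s: 29.2
tcp_pos: [0.6074, 0.0678, 0.1807]
orientation: [[-0.999, 0.043, 0.001], [0.043, 0.999, -0.0], [-0.001, -0.0, -1.0]]
ft_force: [-2.1, -1.7, 6.9]
finger_gap: 0.0094
grip_force: 24.8
```

```bash
python3 -m handwheel '[0,0,0,0,0,0,-0.7, 0,0,0,0,0,0,-0.5, 0,0,0,0,0,0,-0.45, 0,0,0,0,0,0,-0.45, 0,0,0.04,0,0,0,-0.45, 0,0,0.12,0,0,0,-0.45, 0,0,0.22,0,0,0,-0.45, 0,0,0.32,0,0,0,-0.45, 0,0,0.4,0,0,0,-0.45, 0,0,0.44,0,0,0,-0.45]' && python3 -m handwheel '[-0.01,-0.05,0,0,0,0,0, -0.03,-0.15,0,0,0,0.01,0, -0.05,-0.26,0,0,0,0.03,0, -0.07,-0.37,0,0,0,0.04,0, -0.09,-0.48,0,0,0,0.06,0, -0.11,-0.59,0,0,0,0.07,0, -0.13,-0.7,0,0,0,0.09,0, -0.15,-0.81,0,0,0,0.1,0, -0.17,-0.91,0,0,0,0.12,0, -0.19,-1,0,0,0,0.13,0]' && python3 -m handwheel '[-0.02,-0.1,0,0,0,0.02,0, -0.04,-0.21,0,0,0,0.04,0, -0.06,-0.32,0,0,0,0.06,0, -0.08,-0.43,0,0,0,0.08,0, -0.1,-0.54,0,0,0,0.1,0, -0.12,-0.65,0,0,0,0.11,0, -0.14,-0.76,0,0,0,0.12,0, -0.16,-0.87,0,0,0,0.14,0, -0.175,-0.96,0,0,0,0.15,0, -0.18,-1,0,0,0,0.157,0]'
python3 -c "
from plant import *;print(get_obs()['qpos'])"
```

```text
time_s: 30.45
tcp_pos: [0.6074, 0.0679, 0.2917]
orientation: [[-0.999, 0.043, 0.002], [0.043, 0.999, -0.0], [-0.002, -0.0, -1.0]]
ft_force: [-1.0, -0.2, -0.5]
finger_gap: 0.0246
grip_force: 0.0
time_s: 31.7
tcp_pos: [0.5592, -0.1837, 0.289]
orientation: [[-0.989, -0.151, -0.002], [-0.151, 0.989, 0.001], [0.002, 0.001, -1.0]]
ft_force: [0.0, 0.0, -0.1]
finger_gap: 0.0444
grip_force: 0.0
time_s: 32.95
tcp_pos: [0.5139, -0.4336, 0.2888]
orientation: [[-0.926, -0.377, -0.001], [-0.377, 0.926, 0.001], [0.001, 0.002, -1.0]]
ft_force: [0.2, 0.3, -0.3]
finger_gap: 0.0438
grip_force: 0.0
[-8.76427008e-01  6.85647029e-01  1.09219724e+00 -1.12126465e-04
  1.36548078e+00 -2.83325999e+00]
```

q6 is close to its limit here (-2.83 of -2.88), so I'll use the equivalent grasp half a turn back.

```bash
python3 -m handwheel '[0,0,0,0,0,-0.05,0, 0,0,0,0,0,-0.15,0, 0,0,0,0,0,-0.26,0, 0,-0.02,0,0,0,-0.37,0, 0,-0.04,0,0,0,-0.48,0, 0,-0.06,0,0,0,-0.59,0, -0.007,-0.08,0,0,0,-0.7,0, -0.007,-0.098,0,0,0,-0.81,0, -0.007,-0.098,0,0,0,-0.91,0, -0.007,-0.098,0,0,0,-1,0]' && python3 -m handwheel '[0,0,0,0,0,-0.11,0, 0,0,0,0,0,-0.22,0, 0,0,0,0,0,-0.33,0, 0,0,0,0,0,-0.44,0, 0,0,0,0,0,-0.55,0, 0,0,0,0,0,-0.66,0, 0,0,0,0,0,-0.77,0, 0,0,0,0,0,-0.88,0, 0,0,0,0,0,-0.96,0, 0,0,0,0,0,-1,0]'
python3 - <<'E'
from h import *
b=camera("scene");print(get_obs()["qpos"])
cv2.imwrite("pics/p4.png",np.hstack([crops(b,[(200,335)],45,4,1),crops(b,[(345,205)],45,4,1)]))
E
```

```text
time_s: 34.2
tcp_pos: [0.513, -0.4564, 0.2893]
orientation: [[-0.438, 0.899, -0.001], [0.899, 0.438, 0.001], [0.001, -0.0, -1.0]]
ft_force: [-0.1, 0.4, 0.1]
finger_gap: 0.044
grip_force: 0.0
time_s: 35.45
tcp_pos: [0.513, -0.4564, 0.2894]
orientation: [[0.865, 0.502, -0.001], [0.502, -0.865, 0.001], [-0.0, -0.001, -1.0]]
ft_force: [-0.1, -0.3, -0.2]
finger_gap: 0.0441
grip_force: 0.0
[-0.8989  0.7095  1.0412  0.      1.3921  0.1471]
```

View pics/p4.png

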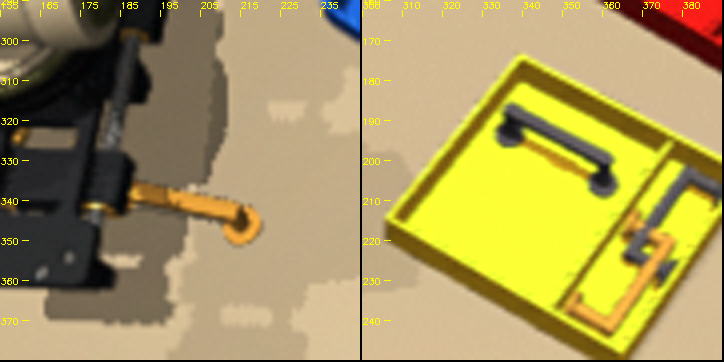

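The dark pull stands on its feet in the yellow tray (337–361, 188–206), and the brass pull (about 183–216, 335–347) is still in place. I descend on it.

```bash
python3 -m handwheel '[0,0,-0.04,0,0,-0.05,0, 0,0,-0.12,0,0,-0.094,0, 0,0,-0.24,0,0,-0.094,0, 0,0,-0.36,0,0,-0.094,0, 0,0,-0.43,0,0,-0.094,0, 0,0,-0.448,0,0,-0.094,0, 0,0,-0.448,0,0,-0.094,-1, 0,0,-0.448,0,0,-0.094,-1, 0,0,-0.448,0,0,-0.094,-1, 0,0,-0.448,0,0,-0.094,-1]' 25
```

```text
time_s: 36.75
tcp_pos: [0.5132, -0.4567, 0.1785]
orientation: [[0.926, 0.378, 0.0], [0.378, -0.926, -0.001], [0.0, 0.001, -1.0]]
ft_force: [0.0, 0.8, 2.1]
finger_gap: 0.0095
grip_force: 24.8
```

```bash
python3 -m handwheel '[0,0,0,0,0,0,-1, 0,0,0.04,0,0,0,-1, 0,0,0.14,0,0,0,-1, 0,0,0.26,0,0,0,-1, 0,0,0.36,0,0,0,-1, 0.01,0.05,0.42,0,0,-0.01,-1, 0.03,0.15,0.44,0,0,-0.03,-1, 0.05,0.27,0.44,0,0,-0.05,-1, 0.08,0.39,0.44,0,0,-0.07,-1, 0.1,0.51,0.44,0,0,-0.09,-1]' && python3 -m handwheel '[0.025,0.12,0,0,0,-0.02,-1, 0.05,0.24,0,0,0,-0.04,-1, 0.075,0.37,0,0,0,-0.06,-1, 0.1,0.5,0,0,0,-0.08,-1, 0.13,0.62,0,0,0,-0.1,-1, 0.16,0.73,0,0,0,-0.12,-1, 0.18,0.83,0,0,0,-0.14,-1, 0.2,0.91,0,0,0,-0.16,-1, 0.22,0.97,0,0,0,-0.17,-1, 0.23,1,0,0,0,-0.18,-1]' && python3 -m handwheel '[0.01,0.06,0,0,0,-0.005,-1, 0.02,0.16,0,0,0,-0.01,-1, 0.03,0.24,0,0,0,-0.015,-1, 0.035,0.28,0,0,0,-0.015,-1, 0.035,0.285,0,0,0,-0.015,-1, 0.035,0.285,0,0,0,-0.015,-1, 0.035,0.285,-0.04,0,0,-0.015,-1, 0.035,0.285,-0.1,0,0,-0.015,-1, 0.035,0.285,-0.16,0,0,-0.015,-1, 0.035,0.285,-0.2,0,0,-0.015,-1]'
```

```text
time_s: 38.0
tcp_pos: [0.5383, -0.3273, 0.2878]
orientation: [[0.969, 0.249, -0.001], [0.249, -0.969, 0.001], [-0.0, -0.001, -1.0]]
ft_force: [0.4, -0.2, -0.2]
finger_gap: 0.0097
grip_force: 24.8
time_s: 39.25
tcp_pos: [0.5955, -0.0778, 0.2879]
orientation: [[1.0, -0.017, -0.001], [-0.017, -1.0, 0.0], [-0.001, -0.0, -1.0]]
ft_force: [-1.3, -0.8, -1.8]
finger_gap: 0.0091
grip_force: 24.8
time_s: 40.5
tcp_pos: [0.6043, -0.0079, 0.2364]
orientation: [[0.999, -0.04, -0.002], [-0.04, -0.999, 0.0], [-0.002, -0.0, -1.0]]
ft_force: [1.3, 0.5, -0.5]
finger_gap: 0.0096
grip_force: 24.8
```

```bash
python3 -m handwheel '[0,0,-0.04,0,0,0,-1, 0,0,-0.09,0,0,0,-1, 0,0,-0.13,0,0,0,-1, 0,0,-0.17,0,0,0,-1, 0,0,-0.195,0,0,0,-1, 0,0,-0.208,0,0,0,-1, 0,0,-0.214,0,0,0,-1, 0,0,-0.218,0,0,0,-1, 0,0,-0.218,0,0,0,-1, 0,0,-0.218,0,0,0,-1]'; python3 -m handwheel '[0,0,-0.001,0,0,0,-1, 0,0,-0.002,0,0,0,-1, 0,0,-0.003,0,0,0,-1, 0,0,-0.004,0,0,0,-1, 0,0,-0.005,0,0,0,-1, 0,0,-0.006,0,0,0,-1, 0,0,-0.007,0,0,0,-1, 0,0,-0.008,0,0,0,-1, 0,0,-0.008,0,0,0,-1, 0,0,-0.008,0,0,0,-1]'
```

```text
time_s: 41.75
tcp_pos: [0.6045, -0.0079, 0.1837]
orientation: [[0.999, -0.04, 0.0], [-0.04, -0.999, -0.0], [0.0, 0.0, -1.0]]
ft_force: [-0.0, -1.1, -1.1]
finger_gap: 0.0093
grip_force: 24.8
time_s: 43.0
tcp_pos: [0.6044, -0.0079, 0.1816]
orientation: [[0.999, -0.04, 0.0], [-0.04, -0.999, 0.0], [0.0, -0.0, -1.0]]
ft_force: [-0.4, -0.5, 0.7]
finger_gap: 0.0094
grip_force: 24.8
```

```bash
python3 -m handwheel '[0,0,-0.001,0,0,0,-1, 0,0,-0.001,0,0,0,-1, 0,0,-0.002,0,0,0,-1, 0,0,-0.002,0,0,0,-1, 0,0,-0.003,0,0,0,-1, 0,0,-0.003,0,0,0,-1, 0,0,-0.003,0,0,0,-1, 0,0,-0.003,0,0,0,-1, 0,0,-0.003,0,0,0,-1, 0,0,-0.003,0,0,0,-1]'
```

```text
time_s: 44.25
tcp_pos: [0.6044, -0.0078, 0.1814]
orientation: [[0.999, -0.04, 0.001], [-0.04, -0.999, 0.0], [0.001, -0.0, -1.0]]
ft_force: [-3.2, 2.3, 6.1]
finger_gap: 0.0096
grip_force: 24.7
```

```bash
python3 -m handwheel '[0,0,0,0,0,0,-0.7, 0,0,0,0,0,0,-0.5, 0,0,0,0,0,0,-0.45, 0,0,0,0,0,0,-0.45, 0,0,0.04,0,0,0,-0.45, 0,0,0.12,0,0,0,-0.45, 0,0,0.22,0,0,0,-0.45, 0,0,0.32,0,0,0,-0.45, 0,0,0.4,0,0,0,-0.45, 0,0,0.44,0,0,0,-0.45]' && python3 -m handwheel '[-0.05,0.06,0,0,0,0.03,0, -0.13,0.15,0,0,0,0.07,0.35, -0.22,0.25,0,0,0,0.11,0.35, -0.31,0.35,0,0,0,0.16,0.35, -0.4,0.45,0,0,0,0.2,0.35, -0.49,0.55,0,0,0,0.24,0.35, -0.58,0.65,0,0,0,0.29,0.35, -0.66,0.74,0,0,0,0.33,0.35, -0.74,0.83,0,0,0,0.37,0.35, -0.8,0.9,0,0,0,0.4,0.35]' && python3 -m handwheel '[-0.06,0.07,0,0,0,0.04,0.35, -0.12,0.14,0,0,0,0.08,0.35, -0.18,0.2,0,0,0,0.1,0.35, -0.208,0.235,0,0,0,0.111,0.35, -0.208,0.235,0,0,0,0.111,0.35, -0.208,0.235,-0.05,0,0,0.111,0.35, -0.208,0.235,-0.1,0,0,0.111,0.35, -0.208,0.235,-0.14,0,0,0.111,0.35, -0.208,0.235,-0.15,0,0,0.111,0.35, -0.208,0.235,-0.15,0,0,0.111,0.35]'
python3 - <<'E'
from h import *
b=camera("scene")
cv2.imwrite("pics/p5.png",np.hstack([crops(b,[(312,112)],45,4,1),crops(b,[(345,205)],45,4,1)]))
E
```

```text
time_s: 45.5
tcp_pos: [0.6044, -0.0079, 0.2924]
orientation: [[0.999, -0.04, 0.002], [-0.04, -0.999, -0.0], [0.002, 0.0, -1.0]]
ft_force: [0.6, 0.1, -1.2]
finger_gap: 0.024
grip_force: 0.0
time_s: 46.75
tcp_pos: [0.4035, 0.2178, 0.2908]
orientation: [[0.846, 0.533, -0.0], [0.533, -0.846, -0.0], [-0.0, -0.0, -1.0]]
ft_force: [1.6, 0.6, 0.2]
finger_gap: 0.0593
grip_force: 0.0
time_s: 48.0
tcp_pos: [0.3525, 0.2758, 0.2531]
orientation: [[0.747, 0.664, -0.0], [0.664, -0.747, -0.0], [-0.0, -0.0, -1.0]]
ft_force: [-0.0, -0.3, 0.1]
finger_gap: 0.0596
grip_force: 0.0
```

View pics/p5.png

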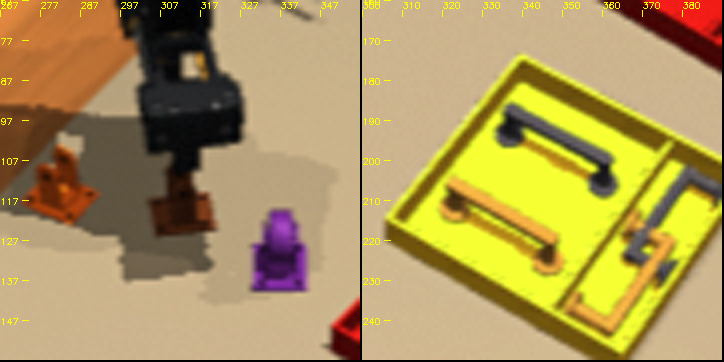

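Both pulls stand in the yellow tray. The gripper is above the rust fork (312,117), between the orange (280,117) and purple (337,127) look-alikes. Grasping the rust one.

```bash
python3 -m handwheel '[0,0,-0.06,0,0,0,0.35, 0,0,-0.14,0,0,0,0.35, 0,0,-0.22,0,0,0,0.35, 0,0,-0.27,0,0,0,0.35, 0,0,-0.286,0,0,0,0.35, 0,0,-0.286,0,0,0,-1, 0,0,-0.286,0,0,0,-1, 0,0,-0.286,0,0,0,-1, 0,0,-0.286,0,0,0,-1, 0,0,-0.286,0,0,0,-1]' 25
```

```text
time_s: 49.3
tcp_pos: [0.3524, 0.2759, 0.1821]
orientation: [[0.747, 0.664, 0.0], [0.664, -0.747, 0.0], [0.0, 0.0, -1.0]]
ft_force: [-1.4, 0.4, 5.6]
finger_gap: 0.0272
grip_force: 25.0
```

```bash
python3 -m handwheel '[0,0,0,0,0,0,-1, 0,0,0.04,0,0,0,-1, 0,0,0.14,0,0,0,-1, 0,0,0.26,0,0,0,-1, 0,0,0.38,0,0,0,-1, 0,0,0.44,0,0,0.02,-1, 0.03,0,0.45,0,0,0.05,-1, 0.09,0,0.45,0,0,0.08,-1, 0.18,0.01,0.45,0,0,0.12,-1, 0.28,0.02,0.45,0,0,0.16,-1]' && python3 -m handwheel '[0.1,0.005,0,0,0,0.05,-1, 0.2,0.01,0,0,0,0.1,-1, 0.3,0.015,0,0,0,0.15,-1, 0.4,0.02,0,0,0,0.2,-1, 0.5,0.025,0,0,0,0.24,-1, 0.6,0.03,0,0,0,0.28,-1, 0.67,0.03,0,0,0,0.31,-1, 0.706,0.03,0,0,0,0.322,-1, 0.706,0.03,-0.05,0,0,0.322,-1, 0.706,0.03,-0.12,0,0,0.322,-1]'
python3 - <<'E'
from h import *
b=camera("scene")
cv2.imwrite("pics/p6.png",crops(b,[(385,140)],50,5,1))
E
```

```text
time_s: 50.55
tcp_pos: [0.4228, 0.2808, 0.2948]
orientation: [[0.566, 0.824, 0.0], [0.824, -0.566, -0.0], [-0.0, 0.0, -1.0]]
ft_force: [0.1, -0.4, -1.0]
finger_gap: 0.0265
grip_force: 25.0
time_s: 51.8
tcp_pos: [0.5983, 0.2885, 0.2633]
orientation: [[0.121, 0.993, -0.0], [0.993, -0.121, -0.0], [-0.0, -0.0, -1.0]]
ft_force: [-0.0, -0.2, -0.9]
finger_gap: 0.0266
grip_force: 25.0
```

View pics/p6.png

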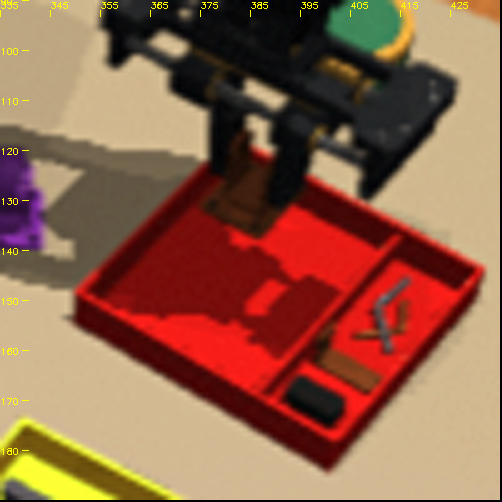

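```bash
python3 - <<'E'
from h import *
C=[(.12,.084),(.12,-.084),(-.064,-.084),(-.064,.084)]
fit("red sc",C,{},{0:(431.2,143.4),1:(400.8,178),2:(349.8,147.6)},.03)
print(ray2plane("scene",[(385.6,137.2)],.0845))
E
```

```text
red sc [0.5966 0.291 ] yaw 352.7 rms 0.46
[[0.6146 0.2607 0.0845]]
```

The fork hangs about centred in the red tray. The plate corner and tray fit both agree with the numbers. Lowering.

```bash
python3 -m handwheel '[0,0,-0.05,0,0,0,-1, 0,0,-0.11,0,0,0,-1, 0,0,-0.17,0,0,0,-1, 0,0,-0.23,0,0,0,-1, 0,0,-0.27,0,0,0,-1, 0,0,-0.293,0,0,0,-1, 0,0,-0.303,0,0,0,-1, 0,0,-0.308,0,0,0,-1, 0,0,-0.308,0,0,0,-1, 0,0,-0.308,0,0,0,-1]'; python3 -m handwheel '[0,0,-0.001,0,0,0,-1, 0,0,-0.002,0,0,0,-1, 0,0,-0.003,0,0,0,-1, 0,0,-0.004,0,0,0,-1, 0,0,-0.005,0,0,0,-1, 0,0,-0.006,0,0,0,-1, 0,0,-0.007,0,0,0,-1, 0,0,-0.007,0,0,0,-1, 0,0,-0.007,0,0,0,-1, 0,0,-0.007,0,0,0,-1]'
```

```text
time_s: 53.1
tcp_pos: [0.599, 0.2884, 0.1875]
orientation: [[0.121, 0.993, 0.001], [0.993, -0.121, 0.0], [0.0, 0.001, -1.0]]
ft_force: [0.1, 0.3, -0.3]
finger_gap: 0.0265
grip_force: 25.0
time_s: 54.35
tcp_pos: [0.5989, 0.2884, 0.1855]
orientation: [[0.121, 0.993, 0.0], [0.993, -0.121, 0.0], [0.0, 0.0, -1.0]]
ft_force: [0.2, -0.6, -0.7]
finger_gap: 0.0267
grip_force: 25.0
```

```bash
python3 -m handwheel '[0,0,-0.001,0,0,0,-1, 0,0,-0.001,0,0,0,-1, 0,0,-0.002,0,0,0,-1, 0,0,-0.002,0,0,0,-1, 0,0,-0.003,0,0,0,-1, 0,0,-0.003,0,0,0,-1, 0,0,-0.003,0,0,0,-1, 0,0,-0.003,0,0,0,-1, 0,0,-0.003,0,0,0,-1, 0,0,-0.003,0,0,0,-1]'
```

```text
time_s: 55.6
tcp_pos: [0.5989, 0.2884, 0.1851]
orientation: [[0.121, 0.993, 0.0], [0.993, -0.121, 0.0], [0.0, 0.0, -1.0]]
ft_force: [-2.2, -2.1, 5.1]
finger_gap: 0.0266
grip_force: 25.0
```

```bash
python3 -m handwheel '[0,0,0,0,0,0,-0.3, 0,0,0,0,0,0,-0.1, 0,0,0,0,0,0,0, 0,0,0,0,0,0,0, 0,0,0.04,0,0,0,0, 0,0,0.12,0,0,0,0, 0,0,0.22,0,0,0,0, 0,0,0.32,0,0,0,0, 0,0,0.42,0,0,0,0, 0,0,0.48,0,0,0,0]' && python3 -m handwheel '[-0.05,0,0.02,0,0,0,0, -0.15,0.02,0.06,0,0,0,0, -0.25,0.04,0.1,0,0,0,0, -0.35,0.07,0.13,0,0,0,0, -0.45,0.1,0.16,0,0,0,0, -0.55,0.13,0.2,0,0,0,0, -0.65,0.17,0.2,0,0,0,0, -0.75,0.2,0.2,0,0,0,0, -0.8,0.22,0.2,0,0,0,0, -0.8,0.22,0.2,0,0,0,0]'
python3 - <<'E'
from h import *
b=camera("scene");a=camera("top")
t=crops(b,[(335,205)],105,3,1)[:590];s=cv2.resize(a[115:205,195:455][:, :],None,fx=3,fy=3,interpolation=cv2.INTER_CUBIC)
cv2.imwrite("pics/end_s.png",t);cv2.imwrite("pics/end_t.png",cv2.convertScaleAbs(cv2.resize(a[85:300,140:520],None,fx=2.1,fy=2.1,interpolation=cv2.INTER_CUBIC),alpha=1.3))
E
```

```text
time_s: 56.85
tcp_pos: [0.5989, 0.2884, 0.3067]
orientation: [[0.121, 0.993, 0.002], [0.993, -0.121, 0.001], [0.001, 0.002, -1.0]]
ft_force: [0.7, 0.3, -0.2]
finger_gap: 0.044
grip_force: 0.0
time_s: 58.1
tcp_pos: [0.3983, 0.3436, 0.3549]
orientation: [[0.12, 0.993, 0.0], [0.993, -0.12, -0.0], [0.0, 0.0, -1.0]]
ft_force: [0.9, 0.2, -0.2]
finger_gap: 0.0442
grip_force: 0.0
```

View pics/end_s.png

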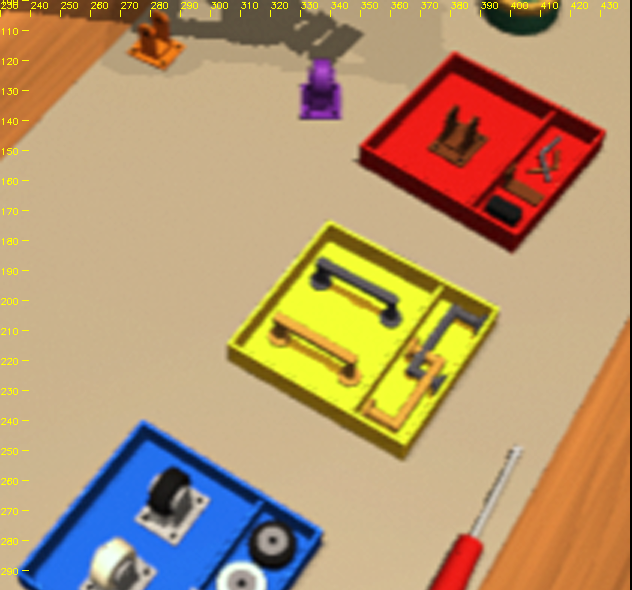

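View pics/end_t.png

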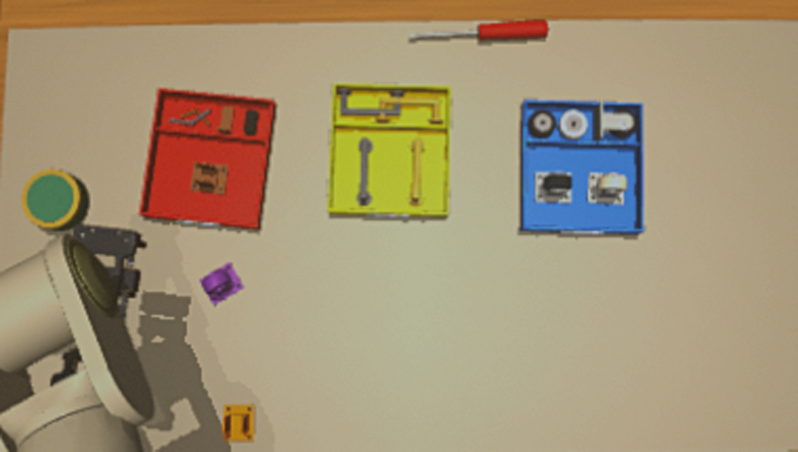

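All five fittings stand flat in the right compartments: casters in blue, pulls in yellow, rust fork in red. The screwdriver, the tin and both look-alikes are undisturbed.

```bash
python3 -c "
from plant import *;print(job_done())"
```

```text
the job is handed in; nothing more can be done
None
```

All five fittings are sorted, each standing flat in its tray (black and ivory casters in blue, both pulls in yellow, the broken caster in red), and the job was handed in after about 58 s of the 125 s allowed.

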